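# Stack the drained cups on their board and slide it onto its mat

### The job

Put the coffee cups away: nest the two charcoal cups from the draining rack into the same kind of cup standing on the round wooden board, so that all three make one straight, fully seated stack on the board, and have the board slid along the counter (not lifted) so that it lies wholly on the round cork mat. You may slide the board before or after stacking. Do not drop or knock over the cups, and leave the mug, the jar and the pepper mill where they are.

Things in the scene. Friction and masses are not known exactly. Their poses are not given: they have to be found in the camera images.
- cup_a: One of three identical loose charcoal stoneware cups (130 to 210 g), 94 mm tall, in the rack's +y seat. Origin: centre of the foot's underside; +z points out of the mouth. Tapered foot, 41 mm outside diameter at the bottom, 51 mm at 42 mm up; there a flat shoulder steps out to a straight barrel, 66 mm outside diameter, up to the rim. Barrel wall 4 mm, mouth 58 mm inside. Grip across the barrel.
- cup_b: The second cup, same as cup_a, in the rack's -y seat. Either order of stacking will do. In the rack a cup's axis leans 35 degrees from vertical, mouth towards the rack's -x side; it rests loose and lifts out along its own axis.
- base_cup: The third cup, same shape, upright and loose on the board within 12 mm of its middle; same origin and axes. When nested, a cup's foot is in the mouth of the cup below and its shoulder lies on that cup's rim: its origin is then 52 mm above the lower cup's origin, on the same axis, and its whole barrel stays in view above.
- board: Loose round pale wooden board, 190 mm diameter, 18 mm thick, 0.4 to 0.7 kg, flat on the counter; too wide to grip across; pushing it takes 3 to 15 N, cups included. Origin: centre of its underside.
- mat: Flat round brown cork mat set into the counter, diameter 240 mm, no edge to climb. Origin: its centre. The board starts 80 to 230 mm from it, nearer the robot.
- rack: Fixed steel wire draining rack, 150 mm deep, 230 mm wide, 95 mm high. Origin: on the counter under it; its -x side faces roughly to the robot. Two seats at y = +70 and -70 mm: the cup's origin rests at x = 30, z = 34 mm; two 8 mm rods 40 mm apart run under the barrel on its lower (-x) side, up to 84 mm along the cup. The cup's two sides (rack y) and its mouth are free.
- mug: Bystander: white mug with a handle, 82 mm diameter, 90 mm tall. Origin: centre of its underside.
- jar: Bystander: amber glass jar with a wooden cap, 80 mm diameter, 120 mm tall. Origin: centre of its underside.
- mill: Bystander: turned dark wooden pepper mill, 58 mm diameter, 142 mm tall. Origin: centre of its underside.
There are look-alikes about, which are no part of the job. Leave any red look-alike of the cup_a alone.

How it is judged:
By the outcome, as a careful person would: the job done as asked, in the order asked, and still so for the second after the job is handed in, with the robot touching nothing.
It also fails if it takes over 72 s, if anything falls off the work surface, if the arm or the gripper's body presses on something with over 40 N, if the wrist force passes 120 N, or if a joint passes its speed limit or range.

### The arm

A 6-joint arm with a two-finger parallel gripper is mounted at the origin on the work surface. World frame = base frame: x ahead of the robot, y to its left, z up, the work surface at z = 0. Lengths are in m, angles in rad, forces in N, time in s.
With the tool pointing down it reaches from about 0.4 to 0.825 m from the base axis. Payload 7 kg.
Tool frame: the origin (TCP) lies at the very end of the fingers, on their centre line; the grasp point (between the pads) lies 19 mm behind it (arm.grasp_offset is the distance from the TCP to the grasp point, in m); z points along the fingers, y is the line along which they close (so a half turn about z gives the same grasp; the last joint's range is limited). The gripper opens to 88 mm and grips with 3 to 60 N. Pads are 19 mm wide; open, the fingers measure 130 mm over their backs; the gripper's body (78 mm by 193 mm) begins 47 mm behind the grasp point.
Start: joints at [-0.939, 0.359, 0.012, 0, -1.224, -0.288], TCP at [0.227, -0.635, 0.227] pointing down, gripper open.
Joint ranges: [-3.07, 3.07], [-1.43, 2.12], [-1.02, 1.25], [-3.03, 1.67], [-3.05, -0], [-3.03, 3.03]. Speed limits (rad/s): [2.39, 2.39, 3.01, 3.14, 3.14, 3.14].

### API

Orientations are given as [roll, pitch, yaw] about the fixed x, y, z axes, in that order (R = Rz(yaw) Ry(pitch) Rx(roll)).
In Python, from station import get_state, cams, arm, nets gives the robot as it stands.
- The arm moves only by the shell command python3 -m creep 'ROWS' [FORCE]. ROWS is a JSON object of lists of equal length, an entry for each row: "translation": the shift along the world's x, y, z in mm, a list of three; "spin": the turn about the world's z in rad; "gripper": the opening, from 0 (shut) to 1 (fully open). In form: {"translation": [[dx, dy, dz], ...], "spin": [spin, ...], "gripper": [gripper, ...]}. A call has 1 to 8 rows; each row shifts and turns the commanded pose from where the row before left it; what a row does not reach is not made up. A row lasts 1/10 s, in which the tool goes at most 50 mm and 8.59 degrees, less where a joint would pass 70% of its speed; a pose out of reach is approached as far as the arm can. A call is refused whole if a number of a shift passes 50 or a number of a turn 0.15, either way. A call with a gripper value outside its range is refused whole. The fingers move at their own pace and stop on an object; FORCE is the grip in N (left out, the last holds). Time passes only in rows, so rows that do not move let the fingers close. It gives the time, the measured TCP pose, the force, the opening and the grip force at its end, in the units of the state.
- get_state(): the state, without advancing time (a new reading comes with each control period).
- cams.grab_frame(name): name is "scene" or "top" or "wrist"; returns a dict with "img" (400x640x3 uint8, red, green, blue), "mtx" (3x3 intrinsics, pixels), "R" (3x3) and "t" (3): a world point X has camera coordinates R X + t. Camera axes: x right, y down, z forward; pixel columns grow to the right and rows downward; lengths in m; the calibration is good to about 2 mm. A picture is of the moment at which its call begins. There is no depth.
- arm.job_done(): hands the job in; it is judged then, once.
Trained networks look in the newest picture that a camera, given by its name, has taken for a name from the list of things; names that differ only in an ending like _2 or _b are one class to them, and where a whole thing is asked for, a point or a joint stands for the part that bears it (a point fixed in the world has none). Each returns a list of dicts, best first, with "confidence" (0 to 1); they miss things now and then, are a little off and sometimes report something else, mostly with a low value. They report only what shows in the picture. A call takes as long as a camera call. They do not tell look-alikes from the thing itself.
- nets.search_frame(camera, label): "centre" ([x, y, z] in m, in world coordinates, good to about 4 mm: the middle of the surface that is visible of it).
- nets.pinpoint(camera, label): "centre" ([x, y, z] in m, in world coordinates, good to about 4 mm: a listed point, or the origin of a listed thing).
The state is a dict: "t": time; "q": joint angles; "qd": joint speeds; "joint_efforts": joint torques, N m; "eef_pos": TCP position; "ee_rot": TCP orientation; "force": force on the tool from outside, world axes, zero at the start; "moment": the same for the moment, N m; "width": finger opening in m; "gripper_force": force on a finger pad.
Only numpy, scipy, OpenCV 4.12 (cv2) and the standard library are available. Lean on these libraries where they do the work, as an engineer would, in place of code of your own. Each camera call takes 0.05 s, during which the arm holds its last target. There are 200 camera calls.

## Working session

There is one attempt and no reset: what is moved stays moved. The work goes in short steps, Python scripts to look and compute and a shell command to move; the robot and the scene stay as the last step left them, time stands still between calls to the robot, and variables do not carry over. Pictures are saved under pics/ and viewed, at most 10 in all, crops included, and the job is handed in when it is done.

```bash
mkdir -p pics; ls; cat > h.py <<'E'
import numpy as np, cv2
from station import get_state, cams, arm, nets
def grab(c,name=None):
    f=cams.grab_frame(c)
    if name: cv2.imwrite(f'pics/{name}.png',cv2.cvtColor(f['img'],cv2.COLOR_RGB2BGR))
    return f
def proj(f,X):
    p=np.asarray(f['mtx'])@(np.asarray(f['R'])@np.asarray(X,float)+f['t']); return p[:2]/p[2]
def ray(f,uv,z):
    R=np.asarray(f['R']);c=-R.T@f['t'];d=R.T@np.linalg.inv(f['mtx'])@np.array([*uv,1.]);return c+d*(z-c[2])/d[2]
def find(labels,cs=('scene','top')):
    for c in cs:
        for l in labels:
            for fn in ('search_frame','pinpoint'):
                r=getattr(nets,fn)(c,l)
                print(c,l,fn,[(np.round(np.array(d['centre'])*1000).astype(int).tolist(),round(d['confidence'],2)) for d in r[:5]])
E
python3 - <<'E'
from h import *
a=grab('scene','s0');b=grab('top','t0')
find(['cup_a','board','mat','rack','mug','jar','mill'])
for f in(a,b):print(np.round(-np.asarray(f['R']).T@f['t'],3),np.round(f['mtx'],0).tolist())
print(get_state())
E
```

```text
pics
scene cup_a search_frame [([534, 245, 86], 0.95), ([366, 264, 54], 0.84), ([580, 114, 94], 0.76)]
scene cup_a pinpoint [([548, 257, 32], 0.86), ([403, 253, 22], 0.69), ([593, 124, 32], 0.67)]
scene board search_frame [([477, -199, 20], 0.79)]
scene board pinpoint [([450, -213, 2], 0.86)]
scene mat search_frame [([612, -153, -1], 0.65), ([581, 115, 92], 0.19)]
scene mat pinpoint [([594, -162, -2], 0.83)]
scene rack search_frame [([574, 175, 18], 0.7)]
scene rack pinpoint [([542, 179, 0], 0.72)]
scene mug search_frame [([785, 17, 50], 0.66)]
scene mug pinpoint [([796, 17, -1], 0.68)]
scene jar search_frame [([340, -437, 88], 0.96)]
scene jar pinpoint [([311, -446, 2], 0.97)]
scene mill search_frame [([612, -152, 2], 0.7), ([626, 440, 80], 0.61)]
scene mill pinpoint [([608, 450, 3], 0.92)]
top cup_a search_frame [([551, 112, 86], 0.9), ([515, 247, 86], 0.83), ([352, 266, 54], 0.73)]
top cup_a pinpoint [([590, 121, 32], 0.92), ([401, 255, 20], 0.85), ([551, 256, 33], 0.6)]
top board search_frame [([438, -209, 17], 0.95)]
top board pinpoint [([447, -218, 0], 0.82)]
top mat search_fra
[... 555 characters left out ...]
.0, 514.0, 203.0], [0.0, 0.0, 1.0]]
{'t': 1.5, 'q': array([-9.38938547e-01,  3.58579638e-01,  1.18983596e-02, -2.75207872e-05,
       -1.22408227e+00, -2.88064678e-01]), 'qd': array([ 0.00063068,  0.00144961,  0.00011218, -0.00044574,  0.00048882,
        0.00096041]), 'joint_efforts': array([-1.26188638e-04, -5.82379961e+01,  2.93293369e+01,  7.00193837e+00,
        1.24109688e-02, -1.65452224e-05]), 'eef_pos': array([ 0.2274785 , -0.63549152,  0.22656874]), 'ee_rot': array([-3.14156858e+00,  3.41282574e-05, -2.79780890e+00]), 'force': array([ 0.45915108, -0.26377269, -0.19488019]), 'moment': array([ 0.02874476, -0.05199464, -0.07813225]), 'gripper_force': 0.0, 'width': 0.08758243509960048}
```

View pics/s0.png

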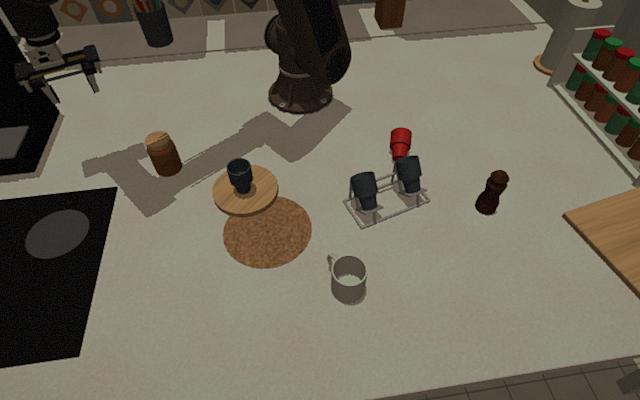

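View pics/t0.png

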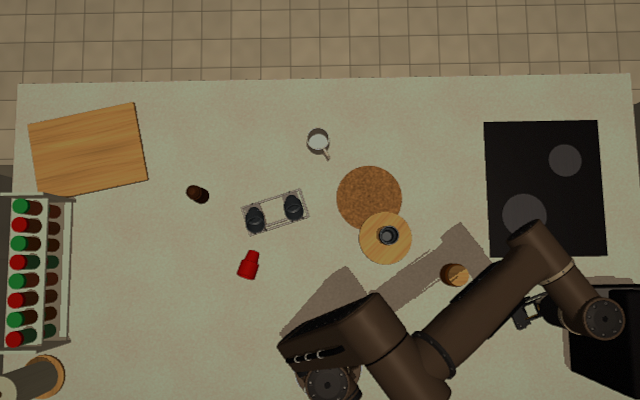

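```bash
cat >> h.py <<'E'
from scipy.optimize import least_squares
def circ(P,r):
    return least_squares(lambda c:np.hypot(P[:,0]-c[0],P[:,1]-c[1])-r,np.median(P[:,:2],0),loss='soft_l1',f_scale=.002)
def disc(f,uv0,z,r,tol,out):
    # edge of hull of flood-filled region -> circle of known radius
    img=cv2.GaussianBlur(f['img'],(3,3),0);m=np.zeros((402,642),np.uint8)
    cv2.floodFill(img,m,tuple(int(round(v)) for v in uv0),0,(tol,)*3,(tol,)*3,4|cv2.FLOODFILL_MASK_ONLY|cv2.FLOODFILL_FIXED_RANGE|(255<<8))
    m=m[1:-1,1:-1];c=max(cv2.findContours(m,cv2.RETR_EXTERNAL,cv2.CHAIN_APPROX_NONE)[0],key=len)
    P=np.array([ray(f,p,z) for p in cv2.convexHull(c)[:,0].astype(float)]);s=circ(P,r)
    print(out,np.round(s.x*1000,1),'res',np.round(np.abs(s.fun).mean()*1000,1),len(P));return s.x
E
python3 - <<'E'
from h import *
a=grab('scene');b=grab('top')
for f,ub,um in((a,(226,205),(270,235)),(b,(372,252),(360,190))):
    disc(f,ub,.018,.095,40,'board'); disc(f,um,0,.12,40,'mat')
E
```

```text
board [ 448.4 -214.1] res 1.4 25
mat [ 590.7 -161.8] res 35.2 33
board [ 574.4 -167.9] res 69.3 37
mat [ 591.1 -160.1] res 25.1 27
```

```bash
python3 -m creep '{"translation":[[12,45,0],[12,45,0],[12,45,0],[12,45,0],[12,45,0],[12,45,0],[12,45,0],[12,45,0]],"spin":[0.016,0,0,0,0,0,0,0],"gripper":[1,1,1,1,1,1,1,1]}' 10; python3 -m creep '{"translation":[[8,17,-30],[0,0,-40],[0,0,-40],[0,0,-30],[0,0,0],[0,0,0]],"spin":[0,0,0,0,0,0],"gripper":[1,1,1,1,1,1]}'
```

```text
t: 2.4
eef_pos: [0.3236, -0.2739, 0.2269]
ee_rot: [-3.141, 0.001, -2.782]
force: [1.5, -0.1, 0.1]
width: 0.0879
gripper_force: 0.0
t: 3.0
eef_pos: [0.3317, -0.2587, 0.0872]
ee_rot: [3.142, -0.001, -2.781]
force: [0.6, 0.9, 0.2]
width: 0.0873
gripper_force: 0.0
```

```bash
python3 -m creep '{"translation":[[0,0,-35],[0,0,-30],[0,0,-13],[0,0,0],[9.4,3.5,0],[9.4,3.5,0],[4.7,1.8,0],[4.7,1.8,0]],"spin":[0,0,0,0,0,0,0,0],"gripper":[1,1,1,1,1,1,1,1]}'; python3 -m creep '{"translation":[[6,2.2,0],[8,3,0],[10,3.8,0],[10,3.8,0],[10,3.8,0],[10,3.8,0],[10,3.8,0],[10,3.8,0]],"spin":[0,0,0,0,0,0,0,0],"gripper":[1,1,1,1,1,1,1,1]}'
```

```text
t: 3.8
eef_pos: [0.3601, -0.2477, 0.0093]
ee_rot: [-3.141, -0.0, -2.781]
force: [-6.3, -2.0, 5.0]
width: 0.088
gripper_force: 3.4
t: 4.6
eef_pos: [0.4293, -0.22, 0.0084]
ee_rot: [3.139, -0.008, -2.783]
force: [-12.3, -5.0, 13.1]
width: 0.0877
gripper_force: 7.6
```

```bash
python3 -m creep '{"translation":[[10,3.8,0],[10,3.8,0],[10,3.8,0],[10,3.8,0],[9,3.4,0],[7,2.6,0],[4,1.5,0],[0,0,0]],"spin":[0,0,0,0,0,0,0,0],"gripper":[1,1,1,1,1,1,1,1]}'; python3 - <<'E'
from h import *
a=grab('scene','s1');b=grab('top','t1')
ub=proj(a,[.55,-.10,.018]);print(ub)
disc(a,ub,.018,.095,40,'board')
find(['board'])
E
```

```text
t: 5.4
eef_pos: [0.4907, -0.1973, 0.0085]
ee_rot: [3.14, -0.006, -2.782]
force: [-9.9, -3.0, 8.6]
width: 0.0878
gripper_force: 5.4
[287.31619882 209.84622293]
board [ 628.  -164.9] res 139.4 23
scene board search_frame [([608, -156, 17], 0.66)]
scene board pinpoint [([581, -164, 4], 0.94)]
top board search_frame [([628, -150, 20], 0.61)]
top board pinpoint [([581, -166, -2], 0.79)]
```

View pics/s1.png

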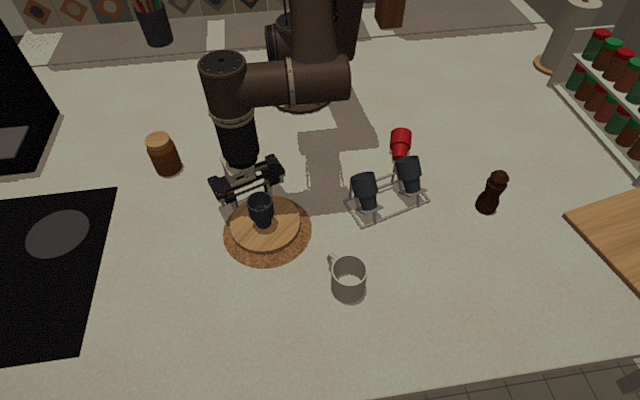

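```bash
python3 -m creep '{"translation":[[5,1.9,0],[4,1.5,0],[0,0,0],[-15,-5.6,0],[-30,-11,0],[0,0,40],[0,0,50],[0,0,50]],"spin":[0,0,0,0,0,0,0,0],"gripper":[1,1,1,1,1,1,1,1]}'; python3 -m creep '{"translation":[[0,0,50],[10,40,20],[10,45,0],[10,45,0],[10,45,0],[10,45,0],[10,45,0],[0,40,0]],"spin":[-0.05,0,0,0,0,0,0,0],"gripper":[1,1,1,1,1,1,1,1]}'; python3 - <<'E'
from h import *
print(get_state()['eef_pos'])
a=grab('scene');b=grab('top');w=grab('wrist','w2')
find(['board'],('scene','top'));find(['cup_a','rack'],('scene','top','wrist'))
E
```

```text
t: 6.5
eef_pos: [0.4566, -0.2104, 0.1501]
ee_rot: [3.141, -0.0, -2.782]
force: [2.7, 0.1, -0.1]
width: 0.0878
gripper_force: 0.0
t: 7.3
eef_pos: [0.518, 0.0968, 0.2186]
ee_rot: [3.141, 0.001, -2.831]
force: [0.3, 0.4, 0.1]
width: 0.0878
gripper_force: 0.0
[0.51796398 0.09680438 0.21859245]
scene board search_frame [([618, -152, 17], 0.74)]
scene board pinpoint [([587, -160, 2], 0.96)]
top board search_frame [([577, -152, 17], 0.9), ([602, -166, 59], 0.55)]
top board pinpoint [([589, -160, -1], 0.8)]
scene cup_a search_frame [([580, 113, 96], 0.95), ([534, 246, 89], 0.9), ([368, 265, 56], 0.77)]
scene cup_a pinpoint [([550, 258, 31], 0.97), ([592, 123, 32], 0.96), ([402, 256, 20], 0.85)]
scene rack search_frame [([578, 177, 17], 0.62)]
scene rack pinpoint [([545, 176, -1], 0.66)]
top cup_a search_frame [([379, 254, 44], 0.67)]
top cup_a pinpoint [([400, 254, 20], 0.68)]
top rack search_frame []
top rack pinpoint []
wrist cup_a search_frame [([358, 263, 61], 0.98), ([550, 111, 70], 0.93), ([502, 256, 80], 0.72)]
wrist cup_a pinpoint [([408, 260, 25], 0.72), ([548, 258, 35], 0.63), ([589, 122, 33], 0.57)]
wrist rack search_frame [([506, 183, 22], 0.75)]
wrist rack pinpoint [([538, 179, 3], 0.71)]
```

View pics/w2.png

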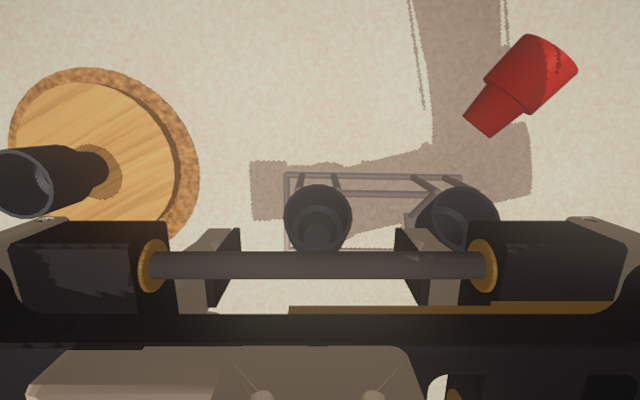

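```bash
python3 -m creep '{"translation":[[16,6,-20],[16,6,-20],[0,0,-30],[0,0,-30],[0,0,-25],[0,0,-17],[0,0,0],[0,0,0]],"spin":[0,0,0,0,0,0,0,0],"gripper":[1,1,1,1,1,1,0.85,0.8]}' 15; python3 -m creep '{"translation":[[0,0,0],[0,0,0],[0,0,0],[0,0,0],[0,0,0]],"spin":[0,0,0,0,0],"gripper":[0.6,0.6,0.6,0.6,0.6]}' 15
```

```text
t: 9.05
eef_pos: [0.5499, 0.1067, 0.0768]
ee_rot: [-3.141, -0.0, -2.831]
force: [0.1, -0.3, 0.4]
width: 0.0771
gripper_force: 0.0
t: 9.55
eef_pos: [0.5513, 0.1081, 0.0784]
ee_rot: [3.14, 0.005, -2.831]
force: [0.8, 6.1, 5.3]
width: 0.0663
gripper_force: 15.0
```

```bash
python3 -m creep '{"translation":[[-2.7,-0.9,4.1],[-5.5,-1.7,8.2],[-5.5,-1.7,8.2],[-5.5,-1.7,8.2],[-8.2,-2.6,12.3],[-8.2,-2.6,12.3],[-8.2,-2.6,12.3],[-8,-2.6,12]],"spin":[0,0,0,0,0,0,0,0],"gripper":[0.6,0.6,0.6,0.6,0.6,0.6,0.6,0.6]}'; python3 -m creep '{"translation":[[-5,-1,20],[0,0,40],[0,0,20],[0,0,0]],"spin":[0,0,0,0],"gripper":[0.6,0.6,0.6,0.6]}'; python3 - <<'E'
from h import *
a=grab('scene','s3')
find(['cup_a'],('scene','top'))
p=proj(a,get_state()['eef_pos']);u,v=p.astype(int)
im=cv2.imread('pics/s3.png')[max(0,v-60):v+60,u-80:u+80];cv2.imwrite('pics/s3c.png',cv2.resize(im,None,fx=5,fy=5,interpolation=2)[:600])
E
```

```text
t: 10.35
eef_pos: [0.4967, 0.0895, 0.155]
ee_rot: [-3.141, -0.001, -2.832]
force: [0.4, -1.2, -2.5]
width: 0.0666
gripper_force: 15.0
t: 10.75
eef_pos: [0.4939, 0.0895, 0.238]
ee_rot: [3.141, 0.006, -2.831]
force: [-0.2, -1.3, -2.0]
width: 0.0666
gripper_force: 15.0
scene cup_a search_frame [([532, 243, 89], 0.81), ([524, 96, 250], 0.78), ([367, 263, 55], 0.58)]
scene cup_a pinpoint [([549, 259, 33], 0.83), ([402, 252, 25], 0.56)]
top cup_a search_frame [([379, 254, 44], 0.67)]
top cup_a pinpoint [([400, 254, 20], 0.68)]
```

View pics/s3c.png

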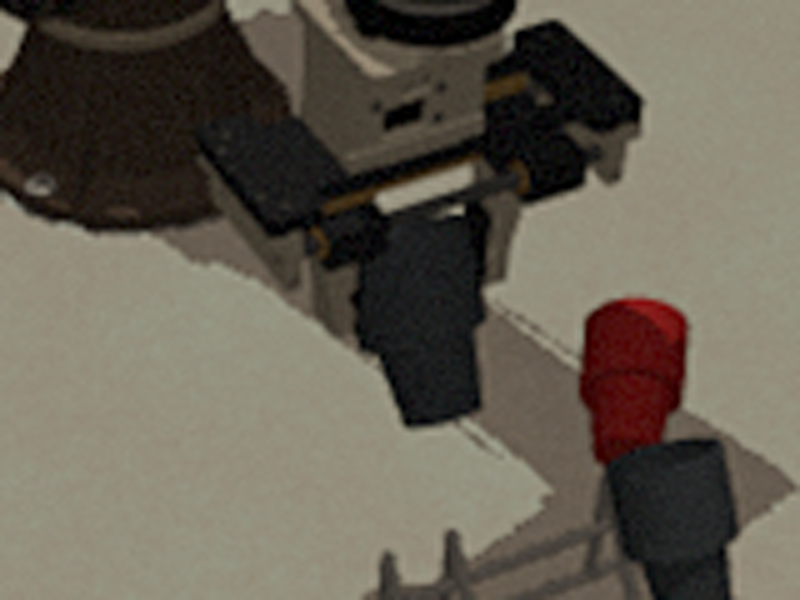

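```bash
cat >> h.py <<'E'
def tilt(f,s,g=75,yaw=.305):
    """lean (deg) of the held cup from the foot's rim ellipse in the scene view: match the foot outline to dark/bright edge"""
    gray=cv2.GaussianBlur(cv2.cvtColor(f['img'],cv2.COLOR_RGB2GRAY),(3,3),0).astype(float)
    G=np.array(s['eef_pos'])+[0,0,.019];xr=np.array([np.cos(yaw),np.sin(yaw),0]);yr=np.array([-xr[1],xr[0],0]);zz=np.array([0,0,1.])
    best=[]
    for th in np.arange(-30,51,2.):
        a=np.radians(th);u=-np.sin(a)*xr+np.cos(a)*zz;v=np.cos(a)*xr+np.sin(a)*zz
        def pts(h,r):return [G+(h-g)/1000*u+r*(np.cos(t)*v+np.sin(t)*yr) for t in np.linspace(0,6.28,40)]
        def mask(dr,lo):
            m=np.zeros(gray.shape,np.uint8)
            P=np.array([proj(f,X) for X in pts(lo,.0205+dr)+pts(42,.0255+dr)],np.float32)
            cv2.fillConvexPoly(m,cv2.convexHull(P).astype(np.int32),1);return m>0
        i=mask(-.002,1);o=mask(.009,-7)&~mask(.003,-3)
        # exclude the ring part above the shoulder
        P=np.array([proj(f,X) for X in pts(42,.034)+pts(94,.034)],np.float32);b=np.zeros(gray.shape,np.uint8);cv2.fillConvexPoly(b,cv2.convexHull(P).astype(np.int32),1)
        o&=b==0;i&=b==0
        best.append((gray[o].mean()-gray[i].mean()-gray[i].std(),th))
    return sorted(best)[::-1][:4]
E
python3 - <<'E'
from h import *
print(tilt(grab('scene'),get_state()))
E
python3 -m creep '{"translation":[[0,0,0],[0,0,0],[0,0,0]],"spin":[0,0,0],"gripper":[0.6,0.6,0.6]}' 6; python3 - <<'E'
from h import *
print(tilt(grab('scene'),get_state()))
E
```

```text
[(np.float64(86.18660649583381), np.float64(32.0)), (np.float64(84.93381085698823), np.float64(36.0)), (np.float64(83.1934329890428), np.float64(28.0)), (np.float64(81.9906685899872), np.float64(34.0))]
t: 11.35
eef_pos: [0.4928, 0.0892, 0.2338]
ee_rot: [-3.141, -0.001, -2.832]
force: [0.4, 0.5, -1.0]
width: 0.0667
gripper_force: 6.0
[(np.float64(89.277315132249), np.float64(36.0)), (np.float64(87.20423859323353), np.float64(32.0)), (np.float64(85.79300868735847), np.float64(34.0)), (np.float64(85.36470926755625), np.float64(28.0))]
```

```bash
python3 -m creep '{"translation":[[-25,-7,0],[-25,-7,-20],[0,0,-30],[0,0,-30],[0,0,-25],[0,0,-15],[0,0,0]],"spin":[0,0,0,0,0,0,0],"gripper":[0.6,0.6,0.6,0.6,0.6,0.6,0.6]}' 7;  python3 -m creep '{"translation":[[4.8,1.5,0],[4.8,1.5,0],[4.8,1.5,0],[4.8,1.5,0],[4.8,1.5,0],[4.8,1.5,0],[0,0,0]],"spin":[0,0,0,0,0,0,0],"gripper":[0.6,0.6,0.6,0.6,0.6,0.6,0.6]}'; python3 - <<'E'
from h import *
print(tilt(grab('scene'),get_state()))
E
```

```text
t: 12.1
eef_pos: [0.4416, 0.0745, 0.1124]
ee_rot: [-3.141, -0.004, -2.832]
force: [0.2, -0.5, -0.7]
width: 0.0663
gripper_force: 7.0
t: 12.8
eef_pos: [0.4722, 0.0845, 0.1141]
ee_rot: [3.141, 0.0, -2.832]
force: [-1.2, 0.1, -2.9]
width: 0.0666
gripper_force: 7.0
[(np.float64(64.43006869736075), np.float64(34.0)), (np.float64(63.65090724142118), np.float64(32.0)), (np.float64(62.487142541106806), np.float64(30.0)), (np.float64(61.17107043148983), np.float64(36.0))]
```

```bash
python3 -m creep '{"translation":[[4.8,1.5,0],[4.8,1.5,0],[4.8,1.5,0],[0,0,0]],"spin":[0,0,0,0],"gripper":[0.6,0.6,0.6,0.6]}'; python3 - <<'E'
from h import *
print(tilt(grab('scene'),get_state()))
E
python3 -m creep '{"translation":[[4.8,1.5,0],[4.8,1.5,0],[4.8,1.5,0],[0,0,0]],"spin":[0,0,0,0],"gripper":[0.6,0.6,0.6,0.6]}'; python3 - <<'E'
from h import *
print(tilt(grab('scene','s4'),get_state()))
u,v=proj({**grab('scene')},get_state()['eef_pos']).astype(int)
im=cv2.imread('pics/s4.png')[v-50:v+70,u-80:u+80];cv2.imwrite('pics/s4c.png',cv2.resize(im,None,fx=5,fy=5,interpolation=2))
E
```

```text
t: 13.25
eef_pos: [0.487, 0.0889, 0.1141]
ee_rot: [-3.141, 0.001, -2.832]
force: [-0.2, 0.1, -1.6]
width: 0.0668
gripper_force: 7.0
[(np.float64(54.19468014186981), np.float64(18.0)), (np.float64(48.58692819682964), np.float64(20.0)), (np.float64(46.94898103394897), np.float64(22.0)), (np.float64(46.693486796453215), np.float64(28.0))]
t: 13.7
eef_pos: [0.5012, 0.0933, 0.114]
ee_rot: [-3.141, 0.0, -2.832]
force: [0.2, -1.5, -2.1]
width: 0.0665
gripper_force: 6.9
[(np.float64(42.627164345375945), np.float64(2.0)), (np.float64(42.43790884784262), np.float64(4.0)), (np.float64(40.05851979239402), np.float64(6.0)), (np.float64(39.18234570246764), np.float64(-2.0))]
```

View pics/s4c.png

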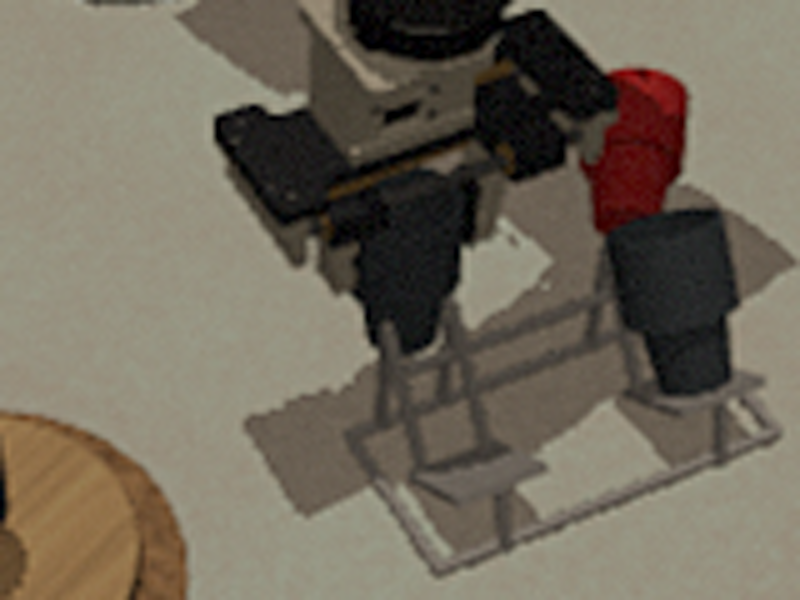

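```bash
python3 -m creep '{"translation":[[1,0.3,0],[0,0,0],[-10,-3,0],[-20,-6,10],[0,0,40],[0,0,40],[0,0,0]],"spin":[0,0,0,0,0,0,0],"gripper":[0.6,0.6,0.6,0.6,0.6,0.6,0.6]}'; sed -i 's/51,2\.)/51,1.)/' h.py; python3 - <<'E'
from h import *
for k in range(2):print([(round(float(a),1),float(b)) for a,b in tilt(grab('scene'),get_state())])
find(['cup_a'],('scene','top'))
f=grab('wrist','w5')
E
```

```text
t: 14.5
eef_pos: [0.4739, 0.0856, 0.2098]
ee_rot: [3.141, 0.01, -2.831]
force: [0.6, -0.2, -1.9]
width: 0.0667
gripper_force: 6.9
[(90.1, 1.0), (88.2, 2.0), (86.1, -1.0), (85.5, 0.0)]
[(93.6, 0.0), (88.0, 1.0), (86.0, -2.0), (85.4, -1.0)]
scene cup_a search_frame [([496, 90, 216], 0.86), ([366, 262, 55], 0.71), ([536, 246, 90], 0.67)]
scene cup_a pinpoint [([550, 260, 30], 0.94), ([476, 91, 150], 0.75), ([401, 254, 23], 0.62)]
top cup_a search_frame [([379, 254, 44], 0.67)]
top cup_a pinpoint [([400, 254, 20], 0.68)]
```

View pics/w5.png

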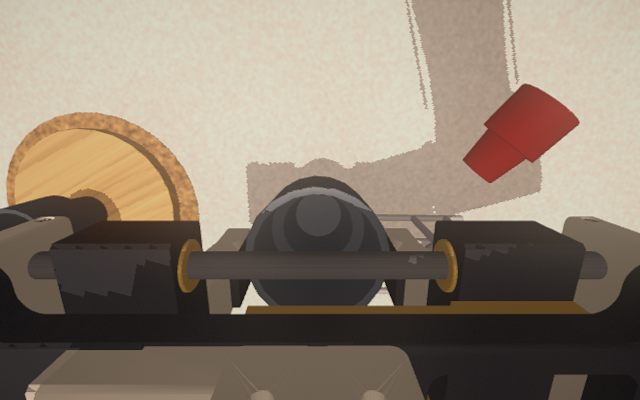

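```bash
cat >> h.py <<'E'
xr=np.array([np.cos(.305),np.sin(.305),0]);yr=np.array([-xr[1],xr[0],0])
def rim(C,h,r,n=90):
    t=np.linspace(0,2*np.pi,n);return C+[0,0,h]+r*np.c_[np.cos(t),np.sin(t),0*t]
def P(f,X):return np.array([proj(f,x) for x in X])
def cross(g,u,v0,v1):
    """subpixel row of strongest gray step along column u between v0,v1"""
    col=g[min(v0,v1):max(v0,v1)+1,u-1:u+2].mean(1);d=np.abs(np.diff(col));k=int(d.argmax());
    w=d[max(0,k-1):k+2];return min(v0,v1)+max(0,k-1)+.5+(w*np.arange(len(w))).sum()/w.sum()
def held(fs,fw,s,h0=75):
    """origin of held upright cup from foot's lower edge (scene) and far rim (wrist)"""
    G=np.array(s['eef_pos'])+[0,0,.019];C0=G-[0,0,h0/1000]
    gs=cv2.cvtColor(fs['img'],cv2.COLOR_RGB2GRAY).astype(float);gw=cv2.cvtColor(fw['img'],cv2.COLOR_RGB2GRAY).astype(float)
    us,vs=proj(fs,C0);rows=[]
    cols=[int(us)+k for k in range(-5,6)]
    ms=[cross(gs,c,int(vs)-1,int(vs)+13) for c in cols]
    p=P(fw,rim(C0,.094,.033));ap=p[p[:,1].argmin()];cw=[int(ap[0])+k for k in range(-40,41,8)]
    mw=[cross(gw,c,int(ap[1])-25,int(ap[1])+18) for c in cw]
    def env(p,c,low):
        o=np.interp(c,*zip(*sorted(map(tuple,p[(p[:,1]>p[:,1].mean()) if low else (p[:,1]<p[:,1].mean())]))));return o
    def res(d):
        C=C0+np.array([d[0]*xr[0],d[0]*xr[1],d[1]])
        return np.r_[(env(P(fs,rim(C,0,.0205)),cols,True)-ms),(env(P(fw,rim(C,.094,.033)),cw,False)-mw)/3]
    r=least_squares(res,[0,0],loss='soft_l1',diff_step=1e-3,x_scale=.01)
    return np.round(r.x*1000,1),np.round(res(r.x),1)
E
python3 - <<'E'
from h import *
s=get_state();print(held(grab('scene'),grab('wrist'),s))
b=grab('top','t6');find(['base_cup'],('scene','top'))
u,v=proj(b,[.59,-.16,.11]).astype(int);im=cv2.imread('pics/t6.png')[v-40:v+40,u-50:u+50];im=cv2.resize(im,None,fx=5,fy=5,interpolation=2)
a=cv2.cvtColor(grab('scene')['img'],cv2.COLOR_RGB2BGR);f=grab('scene');u2,v2=proj(f,[.59,-.16,.06]).astype(int)
im2=cv2.resize(a[v2-50:v2+50,u2-30:u2+30],None,fx=4,fy=4,interpolation=2)
print(u-50,v-40,u2-30,v2-50);cv2.imwrite('pics/c6.png',np.hstack([im,im2]))
E
```

```text
(array([-7.3, -5.8]), array([ 0.6,  0.6,  0.4,  0.2,  0.1,  0.1, -0. , -0.2, -0.4, -0.6, -0.7,
       -0.1, -0. ,  0.2, -0.2,  0. ,  0.1, -0. , -0. , -0.2, -0.3,  2. ]))
scene base_cup search_frame [([602, -164, 85], 0.88), ([626, 440, 83], 0.46)]
scene base_cup pinpoint [([590, -166, 15], 0.76)]
top base_cup search_frame [([604, -166, 58], 0.66), ([526, 254, 93], 0.56)]
top base_cup pinpoint [([598, -166, 15], 0.82)]
321 155 234 164
```

View pics/c6.png

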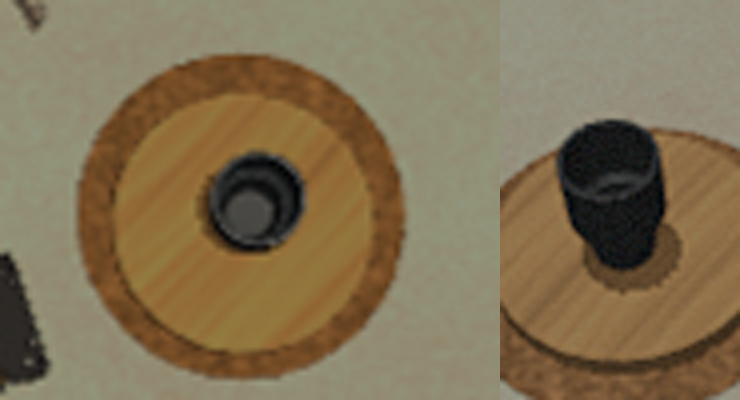

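```bash
python3 - <<'E'
from h import *
s=get_state();fs=grab('scene');fw=grab('wrist');print(s['eef_pos'])
print('wrist cam',-np.asarray(fw['R']).T@fw['t'],np.round(np.asarray(fw['R'])[2],2))
G=np.array(s['eef_pos'])+[0,0,.019]
for dx,dz in((0,0),(-7,-6),(3.4,-4),(3,0),(0,3)):
    C=G-[0,0,.075]+dx*xr/1e3+[0,0,dz/1e3]
    p=P(fw,rim(C,.094,.033));q=P(fw,rim(C,.094,.029));r=P(fs,rim(C,0,.0205))
    print(dx,dz,'wrist apex',np.round(p[p[:,1].argmin()],1),'cols',np.round([p[:,0].min(),p[:,0].max()],1),'inner',round(q[:,1].min(),1),'foot',np.round(r[r[:,1].argmax()],1),np.round([r[:,0].min(),r[:,0].max()],1))
gw=cv2.cvtColor(fw['img'],cv2.COLOR_RGB2GRAY);gs=cv2.cvtColor(fs['img'],cv2.COLOR_RGB2GRAY)
print(gw[165:250:1,318].tolist());print(gw[235,225:410:3].tolist());
u,v=proj(fs,G-[0,0,.075]).astype(int);print(u,v);print(gs[v-14:v+14,u-16:u+17:2])
b=grab('top');g=cv2.cvtColor(b['img'],cv2.COLOR_RGB2GRAY);m=((g<75)*255).astype(np.uint8)[175:216,352:393]
n,l,st,c=cv2.connectedComponentsWithStats(m);k=1+st[1:,4].argmax()
cn=cv2.convexHull(max(cv2.findContours((l==k).astype(np.uint8),0,1)[0],key=len))[:,0]+[352,175]
print(st[k]);X=np.array([ray(b,p,.112) for p in cn.astype(float)]);o=circ(X,.033);print('base rim',o.x,np.round(o.fun*1000,1))
E
```

```text
[0.4714858  0.08450393 0.20406876]
wrist cam [0.4055975  0.06352855 0.36192271] [ 0.25  0.08 -0.97]
0 0 wrist apex [316.3 207.4] cols [243.3 390.4] inner 216.5 foot [350.2 153.9] [342.1 357.5]
-7 -6 wrist apex [316.4 188. ] cols [245.5 388.3] inner 196.9 foot [348.8 153.9] [340.8 356.1]
3.4 -4 wrist apex [316.3 212.2] cols [245.8 387.8] inner 220.9 foot [350.7 155.8] [342.7 358. ]
3 0 wrist apex [316.2 214.2] cols [243.7 389.9] inner 223.1 foot [350.7 154.6] [342.6 358. ]
0 3 wrist apex [316.2 209.5] cols [241.7 392. ] inner 218.8 foot [350.3 153. ] [342.1 357.5]
[161, 163, 164, 162, 160, 159, 157, 158, 160, 163, 156, 96, 73, 75, 76, 74, 74, 73, 73, 72, 71, 78, 80, 140, 143, 138, 132, 129, 127, 107, 86, 83, 84, 83, 82, 82, 82, 81, 81, 81, 79, 80, 79, 79, 79, 77, 78, 78, 78, 77, 76, 76, 75, 74, 75, 75, 74, 73, 73, 74, 73, 74, 73, 72, 73, 72, 71, 72, 72, 72, 73, 54, 50, 49, 48, 50, 49, 50, 49, 50, 49, 47, 48, 48, 47]
[111, 112, 111, 111, 111, 111, 111, 102, 79, 79, 80, 62, 61, 61, 59, 57, 68, 68, 68, 66, 56, 54, 55, 54, 53, 53, 53, 52, 52, 57, 71, 73, 70, 61, 50, 50, 50, 51, 50, 51, 52
[... 1518 characters left out ...]
0]
 [144 142 142 145 142 147 154 123 111 107 117 155 147 143 145 146 147]
 [141 142 142 144 143 145 144 149 155 151 150 145 144 145 144 145 146]
 [143 144 140 144 141 145 144 144 145 143 144 144 145 144 142 144 146]
 [144 141 142 143 142 142 141 141 141 144 144 145 145 147 145 143 143]
 [143 143 147 144 143 143 143 143 142 142 145 144 147 148 147 145 146]
 [145 145 145 144 143 142 144 145 142 145 146 143 144 143 145 143 147]
 [143 141 143 143 142 142 144 143 145 145 144 144 145 147 145 145 146]
 [142 143 145 144 145 144 142 143 141 145 144 145 146 145 145 145 144]]
[  9  11  21  20 317]
base rim [ 0.58805064 -0.15871978] [ 4.3  5.4  4.8  1.6 -0.1  0.4  1.4  2.3  3.2  1.6  1.6  0.2 -0.7  0.5]
```

```bash
cat >> h.py <<'E'
def sil(f,C,hr=((0,.0205),(42,.0255),(42,.033),(94,.033)),S=4):
    m=np.zeros((400*S,640*S),np.uint8)
    for (h0,r0),(h1,r1) in zip(hr[::2],hr[1::2]):
        p=np.vstack([P(f,rim(C,h/1000,r,40)) for h,r in((h0,r0),(h1,r1))])
        cv2.fillConvexPoly(m,np.round(cv2.convexHull(p.astype(np.float32))*S+S/2-.5).astype(np.int32),1)
    return cv2.resize(m.astype(np.float32),(640,400),interpolation=cv2.INTER_AREA)
def fitcup(f,C0,thr,hr=((0,.0205),(42,.0255),(42,.033),(94,.033)),win=30):
    from scipy.optimize import minimize
    g=cv2.cvtColor(f['img'],cv2.COLOR_RGB2GRAY);u,v=proj(f,np.array(C0)+[0,0,.05]).astype(int)
    sl=np.s_[v-win:v+win,u-win:u+win];m=((g<thr)*1).astype(np.uint8);w=np.zeros_like(m);w[sl]=m[sl]
    n,l,st,_=cv2.connectedComponentsWithStats(w);k=1+st[1:,4].argmax()
    mm=np.zeros_like(m);cv2.drawContours(mm,[max(cv2.findContours((l==k).astype(np.uint8),0,1)[0],key=len)],-1,1,-1)
    o=minimize(lambda d:np.abs(sil(f,np.array(C0)+[d[0]/1e3,d[1]/1e3,0],hr)-mm).sum(),[0,0],method='Nelder-Mead',options=dict(initial_simplex=[[0,0],[8,0],[0,8]],xatol=.1,fatol=.5))
    return np.array(C0)[:2]*1000+o.x,o.fun,mm.sum()
E
python3 - <<'E'
from h import *
for c,ts in(('scene',(45,60)),('top',(60,75))):
    f=grab(c)
    for t in ts: print(c,t,fitcup(f,[.59,-.162,.018],t))
E
```

```text
scene 45 (array([ 593.81445312, -164.02734375]), np.float64(96.5625), np.uint64(745))
scene 60 (array([ 593.85007191, -164.0451107 ]), np.float64(69.1875), np.uint64(778))
top 60 (array([ 592.17977142, -161.72187805]), np.float64(47.75), np.uint64(282))
top 75 (array([ 592.12010956, -161.36317444]), np.float64(23.75), np.uint64(324))
```

```bash
python3 -m creep '{"translation":[[8,-15,10],[16,-30,0],[20,-38,0],[24,-46,0],[24,-46,0],[20,-38,0],[12,-22,0],[4.5,-9.5,0]],"spin":[0,0,0,0,0,0,0,0],"gripper":[0.6,0.6,0.6,0.6,0.6,0.6,0.6,0.6]}'; python3 -m creep '{"translation":[[0,0,0],[0,0,0],[0,0,0]],"spin":[0,0,0],"gripper":[0.6,0.6,0.6]}'; python3 - <<'E'
from h import *
s=get_state();print(s['eef_pos']);fs=grab('scene');fw=grab('wrist')
print(held(fs,fw,s)[0]);print(tilt(fs,s,81)[:2])
C=np.array(s['eef_pos'])+[0,0,-.062]-.007*xr
for t in(45,60):print(fitcup(fs,C,t,hr=((0,.0205),(42,.0255)),win=60))
gs=cv2.cvtColor(fs['img'],cv2.COLOR_RGB2GRAY);u,v=proj(fs,C).astype(int);print(u,v)
def ext(row,u):
    r=np.where(gs[row,u-25:u+26]<60)[0]+u-25;return r.min(),r.max()
for k in(-6,-4,-2,0):
    print('held',v+k,ext(v+k,u),'model',np.round([np.where(sil(fs,C)[v+k]>.5)[0].min(),np.where(sil(fs,C)[v+k]>.5)[0].max()]))
B=np.array([.593,-.1627,.018]);ub,vb=proj(fs,B+[0,0,.07]).astype(int);S=sil(fs,B)
for k in(0,3,6):
    w=np.where(S[vb+k]>.5)[0];print('base',ext(vb+k,ub),w.min(),w.max())
cv2.imwrite('pics/s7.png',cv2.resize(cv2.cvtColor(fs['img'],cv2.COLOR_RGB2BGR)[v-50:v+70,u-60:u+60],None,fx=5,fy=5,interpolation=2))
E
```

```text
t: 16.35
eef_pos: [0.5989, -0.159, 0.2133]
ee_rot: [3.142, -0.001, -2.834]
force: [-0.2, 0.5, -1.2]
width: 0.0665
gripper_force: 6.9
t: 16.65
eef_pos: [0.5979, -0.1556, 0.2144]
ee_rot: [3.141, 0.0, -2.831]
force: [-0.5, -0.1, -1.3]
width: 0.0664
gripper_force: 6.9
[ 0.59789848 -0.1556232   0.21439469]
[-6.8 -9.1]
[(np.float64(51.09413275354248), np.float64(-17.0)), (np.float64(49.196320564231925), np.float64(-19.0))]
(array([ 576.00914269, -157.0672265 ]), np.float64(3213.5), np.uint64(3672))
(array([ 585.0692051 , -156.10806665]), np.float64(3433.6875), np.uint64(3896))
261 191
held 185 (np.int64(248), np.int64(270)) model [246 270]
held 187 (np.int64(250), np.int64(270)) model [248 269]
held 189 (np.int64(252), np.int64(270)) model [251 269]
held 191 (np.int64(253), np.int64(270)) model [252 269]
base (np.int64(249), np.int64(274)) 249 275
base (np.int64(250), np.int64(274)) 250 276
base (np.int64(251), np.int64(274)) 250 276h.py:43: RuntimeWarning: Mean of empty slice.
  best.append((gray[o].mean()-gray[i].mean()-gray[i].std(),th))
  ret = ret.dtype.type(ret / rcount)
  ret = _var(a, axis=axis, dtype=dtype, out=out, ddof=ddof,
  arrmean = um.true_divide(arrmean, div, out=arrmean,
  ret = ret.dtype.type(ret / rcount)
```

View pics/s7.png

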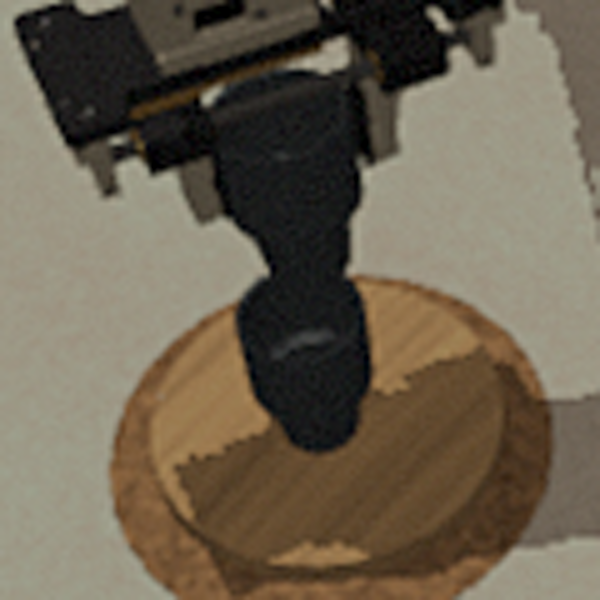

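```bash
python3 -m creep '{"translation":[[2,-7.5,0],[0,0,0],[0,0,0],[0,0,0]],"spin":[0,0,0,0],"gripper":[0.6,0.6,0.6,0.6]}'; cat > chk.py <<'E'
from h import *
s=get_state();print(s['eef_pos']);fs=grab('scene');fw=grab('wrist');h=held(fs,fw,s,81)[0]
C=np.array(s['eef_pos'])+[0,0,-.062]-.007*xr
gs=cv2.cvtColor(fs['img'],cv2.COLOR_RGB2GRAY)
def mid(row,u):
    r=gs[row,u-25:u+26].astype(float)<60;r=np.where(r)[0]+u-25;return (r.min()+r.max())/2
def ms(S,row):
    w=np.where(S[row]>.5)[0];return (w.min()+w.max())/2
u,v=proj(fs,C).astype(int);S=sil(fs,C)
print('held',h,'lateral px',np.mean([mid(v+k,u)-ms(S,v+k) for k in range(-9,1)]))
B=np.array([.593,-.1627,.018]);S=sil(fs,B);u,v=proj(fs,B+[0,0,.07]).astype(int)
print('base lateral px',np.mean([mid(v+k,u)-ms(S,v+k) for k in range(0,15)]))
print('C',C*1000)
E
python3 chk.py
```

```text
t: 17.15
eef_pos: [0.6002, -0.1641, 0.2141]
ee_rot: [3.142, -0.0, -2.832]
force: [-0.4, 0.7, -1.0]
width: 0.0663
gripper_force: 6.9
[ 0.60021387 -0.16412873  0.21410266]
held [ -2.7 -21.2] lateral px 0.3
base lateral px -0.7666666666666667
C [ 593.53693819 -166.23077885  152.10266378]
```

```bash
python3 -m creep '{"translation":[[0,0,-15],[0,0,-15],[0,0,-10],[0,0,-8],[0,0,0]],"spin":[0,0,0,0,0],"gripper":[0.6,0.6,0.6,0.6,0.6]}'; python3 -m creep '{"translation":[[0,0,-5],[0,0,-5],[0,0,-5],[0,0,0]],"spin":[0,0,0,0],"gripper":[0.6,0.6,0.6,0.6]}';  python3 -m creep '{"translation":[[0,0,-5],[0,0,-5],[0,0,0]],"spin":[0,0,0],"gripper":[0.6,0.6,0.6]}'
```

```text
t: 17.75
eef_pos: [0.5997, -0.1641, 0.165]
ee_rot: [3.141, -0.002, -2.832]
force: [0.2, -0.4, -1.8]
width: 0.0663
gripper_force: 6.9
t: 18.15
eef_pos: [0.5996, -0.164, 0.1502]
ee_rot: [3.141, -0.001, -2.832]
force: [-1.2, -0.1, -2.6]
width: 0.0662
gripper_force: 6.9
t: 18.45
eef_pos: [0.5996, -0.1641, 0.1402]
ee_rot: [3.141, -0.001, -2.832]
force: [-0.3, -0.4, -2.7]
width: 0.0664
gripper_force: 6.9
```

```bash
python3 -m creep '{"translation":[[0,0,-3],[0,0,-2],[0,0,0]],"spin":[0,0,0],"gripper":[0.6,0.6,0.6]}'; python3 -m creep '{"translation":[[0,0,-2],[0,0,-1],[0,0,0]],"spin":[0,0,0],"gripper":[0.6,0.6,0.6]}';python3 -m creep '{"translation":[[0,0,-2],[0,0,0],[0,0,0]],"spin":[0,0,0],"gripper":[0.6,0.6,0.6]}'
```

```text
t: 18.75
eef_pos: [0.6001, -0.1641, 0.1358]
ee_rot: [3.141, -0.0, -2.832]
force: [-0.6, -0.4, -2.0]
width: 0.0664
gripper_force: 6.9
t: 19.05
eef_pos: [0.6001, -0.1642, 0.1331]
ee_rot: [3.142, -0.0, -2.832]
force: [0.1, -0.1, -1.5]
width: 0.0661
gripper_force: 6.9
t: 19.35
eef_pos: [0.6002, -0.1641, 0.131]
ee_rot: [3.141, 0.0, -2.832]
force: [-0.1, 0.1, -2.3]
width: 0.066
gripper_force: 6.8
```

```bash
python3 -m creep '{"translation":[[0,0,-2],[0,0,0],[0,0,0]],"spin":[0,0,0],"gripper":[0.6,0.6,0.6]}'; python3 -m creep '{"translation":[[0,0,-2],[0,0,0],[0,0,0]],"spin":[0,0,0],"gripper":[0.6,0.6,0.6]}'
```

```text
t: 19.65
eef_pos: [0.6005, -0.1642, 0.1294]
ee_rot: [-3.141, 0.0, -2.832]
force: [-0.6, -0.4, 1.7]
width: 0.0663
gripper_force: 6.9
t: 19.95
eef_pos: [0.6012, -0.1642, 0.128]
ee_rot: [-3.141, 0.002, -2.831]
force: [0.5, 0.7, 5.9]
width: 0.0662
gripper_force: 7.0
```

```bash
python3 -m creep '{"translation":[[0,0,1],[0,0,0],[0,0,0],[0,0,0],[0,0,0]],"spin":[0,0,0,0,0],"gripper":[0.78,0.85,0.95,1,1]}'; python3 -m creep '{"translation":[[0,0,10],[0,0,30],[0,0,40],[0,0,40],[-10,40,20],[-10,45,0],[-10,45,0],[-10,45,0]],"spin":[0,0,0,0,0,0,0,0],"gripper":[1,1,1,1,1,1,1,1]}'; python3 - <<'E'
from h import *
B=np.array([.593,-.163,.018])
HR=((0,.0205),(42,.0255),(42,.033),(94,.033),(52+42,.033),(52+94,.033))
for c,t in(('scene',60),('scene',50),('top',75)):
    print(c,fitcup(grab(c),B,t,hr=HR,win=45))
f=grab('scene');print(fitcup(f,B,60,win=45))
E
```

```text
t: 20.45
eef_pos: [0.6001, -0.1642, 0.1279]
ee_rot: [3.141, -0.0, -2.832]
force: [0.2, 0.2, -0.6]
width: 0.0867
gripper_force: 0.0
t: 21.25
eef_pos: [0.5597, 0.0122, 0.2694]
ee_rot: [3.142, 0.002, -2.832]
force: [0.9, 1.2, 0.7]
width: 0.0877
gripper_force: 0.0
scene (array([ 597.40107155, -164.12823868]), np.float64(112.1875), np.uint64(1128))
scene (array([ 594.11816406, -164.16601562]), np.float64(128.9375), np.uint64(1108))
top (array([394.03955936,  -4.57397866]), np.float64(1117.5625), np.uint64(795))
(array([ 582.1895752 , -166.18530273]), np.float64(311.0), np.uint64(1123))
```

```bash
python3 -m creep '{"translation":[[-10,45,0],[-10,45,0],[-10,45,0],[-10,45,0],[-8,35,0],[-4,12,0],[0,0,0],[0,0,0]],"spin":[0,0,0,0,0,0,0,0],"gripper":[1,1,1,1,1,1,1,1]}'; python3 - <<'E'
from h import *
print(get_state()['eef_pos']);grab('scene');grab('wrist');find(['cup_a'],('scene','wrist'))
E
```

```text
t: 22.25
eef_pos: [0.5086, 0.2368, 0.2682]
ee_rot: [-3.141, -0.0, -2.832]
force: [0.5, -0.4, 0.1]
width: 0.0876
gripper_force: 0.0
[0.50863351 0.23679634 0.26821237]
scene cup_a search_frame [([366, 266, 54], 0.85), ([535, 242, 91], 0.6), ([605, -158, 142], 0.58)]
scene cup_a pinpoint [([402, 254, 24], 0.87), ([601, -160, 72], 0.65), ([550, 254, 34], 0.59)]
wrist cup_a search_frame [([359, 273, 61], 0.95), ([509, 247, 85], 0.81)]
wrist cup_a pinpoint [([408, 259, 20], 0.87), ([549, 256, 35], 0.79), ([584, -160, 1], 0.68)]
```

```bash
python3 -m creep '{"translation":[[-3,6,-35],[0,0,-40],[0,0,-35],[0,0,-30],[0,0,-25],[0,0,-18],[0,0,-10],[0,0,0]],"spin":[0,0,0,0,0,0,0,0],"gripper":[1,1,1,1,1,1,1,1]}' 15; python3 -m creep '{"translation":[[0,0,0],[0,0,0],[0,0,0],[0,0,0],[0,0,0],[0,0,0],[0,0,0]],"spin":[0,0,0,0,0,0,0],"gripper":[0.85,0.8,0.6,0.6,0.6,0.6,0.6]}'
```

```text
t: 23.35
eef_pos: [0.5048, 0.2431, 0.074]
ee_rot: [-3.141, -0.002, -2.832]
force: [-0.6, 0.5, 0.4]
width: 0.0871
gripper_force: 0.0
t: 24.05
eef_pos: [0.5065, 0.2434, 0.0766]
ee_rot: [-3.141, 0.002, -2.831]
force: [4.5, -5.3, 3.5]
width: 0.0669
gripper_force: 15.0
```

```bash
python3 -m creep '{"translation":[[-2.7,-0.9,4.1],[-5.5,-1.7,8.2],[-5.5,-1.7,8.2],[-5.5,-1.7,8.2],[-8.2,-2.6,12.3],[-8.2,-2.6,12.3],[-8.2,-2.6,12.3],[-8,-2.6,12]],"spin":[0,0,0,0,0,0,0,0],"gripper":[0.6,0.6,0.6,0.6,0.6,0.6,0.6,0.6]}'; python3 -m creep '{"translation":[[0,-5,20],[0,-25,30],[0,-30,10],[0,-30,0],[0,-30,0],[-6,-20,0],[0,-10,0],[0,0,0]],"spin":[0,0,0,0,0,0,0,0],"gripper":[0.6,0.6,0.6,0.6,0.6,0.6,0.6,0.6]}'; python3 - <<'E'
from h import *
s=get_state();print(s['eef_pos'],tilt(grab('scene'),s,77)[:3])
E
```

```text
t: 24.85
eef_pos: [0.4524, 0.2272, 0.1538]
ee_rot: [3.141, -0.0, -2.832]
force: [0.3, 0.3, -2.3]
width: 0.0663
gripper_force: 15.0
t: 25.65
eef_pos: [0.447, 0.0766, 0.2131]
ee_rot: [3.141, 0.0, -2.833]
force: [0.1, 0.6, -1.7]
width: 0.0667
gripper_force: 15.0
[0.4470368  0.07661476 0.2131397 ] [(np.float64(86.85187835880728), np.float64(37.0)), (np.float64(86.08832355700599), np.float64(33.0)), (np.float64(84.5833976961516), np.float64(34.0))]
```

Tilt is about 35° again; I repeat the righting on the empty seat's rods.

```bash
python3 -m creep '{"translation":[[-5,-2,-20],[0,0,-30],[0,0,-30],[0,0,-20],[0,0,0]],"spin":[0,0,0,0,0],"gripper":[0.6,0.6,0.6,0.6,0.6]}' 7;  python3 -m creep '{"translation":[[4.8,1.5,0],[4.8,1.5,0],[4.8,1.5,0],[4.8,1.5,0],[4.8,1.5,0],[4.8,1.5,0],[4.8,1.5,0],[4.8,1.5,0]],"spin":[0,0,0,0,0,0,0,0],"gripper":[0.6,0.6,0.6,0.6,0.6,0.6,0.6,0.6]}'; python3 -m creep '{"translation":[[4.8,1.5,0],[4.8,1.5,0],[0,0,0]],"spin":[0,0,0],"gripper":[0.6,0.6,0.6]}'; python3 - <<'E'
from h import *
s=get_state();print(s['eef_pos'],tilt(grab('scene'),s,77)[:3])
E
```

```text
t: 26.2
eef_pos: [0.4408, 0.0753, 0.1103]
ee_rot: [-3.141, -0.005, -2.831]
force: [-0.4, -0.3, -1.2]
width: 0.0668
gripper_force: 7.0
t: 27.0
eef_pos: [0.481, 0.0874, 0.1128]
ee_rot: [-3.141, -0.001, -2.832]
force: [-2.2, 0.9, 1.6]
width: 0.0668
gripper_force: 7.0
t: 27.3
eef_pos: [0.4913, 0.0907, 0.1126]
ee_rot: [-3.142, 0.0, -2.832]
force: [-1.5, -0.4, -1.9]
width: 0.0675
gripper_force: 7.0
[0.49126248 0.09073785 0.11261723] [(np.float64(44.855317345296854), np.float64(17.0)), (np.float64(40.856601591246296), np.float64(13.0)), (np.float64(40.37390242963271), np.float64(14.0))]
```

```bash
python3 -m creep '{"translation":[[4.8,1.5,0],[4.8,1.5,0],[1.4,0.5,0],[0,0,0],[-10,-3,0],[-20,-6,10],[0,0,40],[0,0,45]],"spin":[0,0,0,0,0,0,0,0],"gripper":[0.6,0.6,0.6,0.6,0.6,0.6,0.6,0.6]}'; python3 -m creep '{"translation":[[0,0,10],[0,0,0],[0,0,0]],"spin":[0,0,0],"gripper":[0.6,0.6,0.6]}'; python3 - <<'E'
from h import *
for g in (76,80):
    s=get_state();fs=grab('scene');print(s['eef_pos'],[(round(float(a),1),float(b)) for a,b in tilt(fs,s,g)],*held(fs,grab('wrist'),s,g))
E
```

```text
t: 28.15
eef_pos: [0.4693, 0.084, 0.2078]
ee_rot: [-3.141, -0.003, -2.832]
force: [1.8, 1.9, -1.4]
width: 0.0672
gripper_force: 7.0
t: 28.45
eef_pos: [0.4704, 0.0847, 0.2167]
ee_rot: [3.141, -0.001, -2.832]
force: [-0.8, -0.2, -2.2]
width: 0.0671
gripper_force: 7.0
[0.47041823 0.08470839 0.21672769] [(93.0, -3.0), (92.5, 0.0), (91.3, 1.0), (91.2, -1.0)] [-6.3 -2.7] [ 0.7  0.5  0.4  0.2  0.1 -0.1 -0.2 -0.2 -0.3 -0.4 -0.5 -0.2  3.6 -0.1
 -0.2  0.1 -0.1 -0.2 -0.1 -0.1  3.7 -1.4]
[0.4703508  0.08448258 0.21606778] [(79.3, -3.0), (76.0, -2.0), (73.2, -1.0), (69.3, 0.0)] [-8.4 -0.4] [ 1.1  0.6  0.6  0.3  0.1 -0.1 -0.1 -0.3 -0.5 -0.6 -0.8 -5.2  1.2 -2.3
  2.3 -2.1 -2.4 -2.3  2.4  2.2  1.5  0.9]
```

```bash
python3 -m creep '{"translation":[[0,0,30],[14,-27,20],[20,-38,0],[22,-43,0],[24,-46,0],[22,-43,0],[16,-30,0],[8,-15,0]],"spin":[0,0,0,0,0,0,0,0],"gripper":[0.6,0.6,0.6,0.6,0.6,0.6,0.6,0.6]}'; python3 -m creep '{"translation":[[3.5,-6.5,0],[0,0,0],[0,0,0],[0,0,0]],"spin":[0,0,0,0],"gripper":[0.6,0.6,0.6,0.6]}'; cat > chk2.py <<'E'
from h import *
s=get_state();print(s['eef_pos']);fs=grab('scene');fw=grab('wrist')
print('held',*held(fs,fw,s,79))
C=np.array(s['eef_pos'])+[0,0,-.060]-.0065*xr
gs=cv2.cvtColor(fs['img'],cv2.COLOR_RGB2GRAY)
def mid(row,u):
    r=gs[row,u-25:u+26].astype(float)<60;r=np.where(r)[0]+u-25;return (r.min()+r.max())/2
def ms(S,row):
    w=np.where(S[row]>.5)[0];return (w.min()+w.max())/2
u,v=proj(fs,C).astype(int);S=sil(fs,C)
print('held px',np.round([mid(v+k,u)-ms(S,v+k) for k in range(-9,3)],1))
B=np.array([.594,-.164,.07]);S=sil(fs,B);u,v=proj(fs,B+[0,0,.07]).astype(int)
print('stack px',np.round([mid(v+k,u)-ms(S,v+k) for k in range(-2,12)],1))
print('C',C*1000)
cv2.imwrite('pics/s8.png',cv2.cvtColor(fs['img'],cv2.COLOR_RGB2BGR))
E
python3 chk2.py
```

```text
t: 29.45
eef_pos: [0.5971, -0.158, 0.2656]
ee_rot: [3.141, -0.003, -2.834]
force: [-0.3, 0.1, -1.7]
width: 0.0671
gripper_force: 7.0
t: 29.85
eef_pos: [0.5998, -0.1607, 0.2681]
ee_rot: [3.142, 0.001, -2.83]
force: [-0.0, 0.3, -1.5]
width: 0.0672
gripper_force: 7.0
[ 0.59979847 -0.1607004   0.2681169 ]
held [-5.5 -1.3] [-0.9 -4.2 -4.3 -3.6  6.4  6.4  5.3 -1.1 -1.2  1.8  3.8 -0.   0.1  0.1
  0.   0.3 -0.1  0.1  0.1 -0.1 -0.1 -0.8]
held px [-0.5 -3.   0.   0.5  0.5  1.   1.   0.5  0.5  0.5  0.5  1.5]
stack px [-0.5 -0.5 -0.5 -0.5 -0.5  0.  -0.5  0.   0.   0.   0.   0.   0.   0.5]
C [ 593.59846141 -162.65230669  208.116902  ]
```

```bash
python3 -m creep '{"translation":[[0,-3,0],[0,0,0],[0,0,-15],[0,0,-15],[0,0,-10],[0,0,-8],[0,0,0]],"spin":[0,0,0,0,0,0,0],"gripper":[0.6,0.6,0.6,0.6,0.6,0.6,0.6]}'; python3 -m creep '{"translation":[[0,0,-5],[0,0,-5],[0,0,-5],[0,0,-5],[0,0,0]],"spin":[0,0,0,0,0],"gripper":[0.6,0.6,0.6,0.6,0.6]}';  python3 -m creep '{"translation":[[0,0,-5],[0,0,-4],[0,0,-3],[0,0,0]],"spin":[0,0,0,0],"gripper":[0.6,0.6,0.6,0.6]}'
```

```text
t: 30.65
eef_pos: [0.5996, -0.1648, 0.2186]
ee_rot: [3.141, -0.002, -2.832]
force: [0.7, 1.1, -1.1]
width: 0.0668
gripper_force: 7.0
t: 31.15
eef_pos: [0.5996, -0.1648, 0.1988]
ee_rot: [3.141, -0.001, -2.832]
force: [-0.8, -0.4, -2.0]
width: 0.067
gripper_force: 7.0
t: 31.55
eef_pos: [0.5998, -0.1648, 0.1872]
ee_rot: [3.141, -0.001, -2.832]
force: [0.4, 0.6, -1.6]
width: 0.067
gripper_force: 7.0
```

```bash
python3 -m creep '{"translation":[[0,0,-2],[0,0,-1],[0,0,0]],"spin":[0,0,0],"gripper":[0.6,0.6,0.6]}'; python3 -m creep '{"translation":[[0,0,-2],[0,0,0],[0,0,0]],"spin":[0,0,0],"gripper":[0.6,0.6,0.6]}'; python3 -m creep '{"translation":[[0,0,-2],[0,0,0],[0,0,0]],"spin":[0,0,0],"gripper":[0.6,0.6,0.6]}'
```

```text
t: 31.85
eef_pos: [0.6, -0.1648, 0.1847]
ee_rot: [3.142, -0.0, -2.832]
force: [0.4, 0.3, -1.4]
width: 0.0669
gripper_force: 7.0
t: 32.15
eef_pos: [0.6, -0.1649, 0.1827]
ee_rot: [3.142, -0.0, -2.832]
force: [0.5, -0.6, -1.4]
width: 0.0669
gripper_force: 7.0
t: 32.45
eef_pos: [0.6003, -0.1649, 0.181]
ee_rot: [-3.141, 0.0, -2.832]
force: [0.8, 0.3, -0.4]
width: 0.0668
gripper_force: 7.0
```

```bash
python3 -m creep '{"translation":[[0,0,-2],[0,0,0],[0,0,0]],"spin":[0,0,0],"gripper":[0.6,0.6,0.6]}'; python3 -m creep '{"translation":[[0,0,-1.5],[0,0,0],[0,0,0]],"spin":[0,0,0],"gripper":[0.6,0.6,0.6]}'
```

```text
t: 32.75
eef_pos: [0.6008, -0.165, 0.1795]
ee_rot: [-3.141, 0.001, -2.831]
force: [1.2, -0.4, 5.1]
width: 0.0669
gripper_force: 7.0
t: 33.05
eef_pos: [0.6015, -0.1651, 0.179]
ee_rot: [-3.14, 0.003, -2.831]
force: [0.5, 1.4, 9.4]
width: 0.0669
gripper_force: 7.0
```

```bash
python3 -m creep '{"translation":[[0,0,1.5],[0,0,0],[0,0,0],[0,0,0],[0,0,0]],"spin":[0,0,0,0,0],"gripper":[0.78,0.85,0.95,1,1]}'; python3 -m creep '{"translation":[[0,0,10],[0,0,30],[0,0,40],[0,0,40],[-15,40,0],[-20,45,0],[-20,45,0],[-20,45,0]],"spin":[0,0,0,0,0,0,0,0],"gripper":[1,1,1,1,1,1,1,1]}'; python3 -m creep '{"translation":[[-20,45,0],[0,0,0],[0,0,0]],"spin":[0,0,0],"gripper":[1,1,1]}'; python3 - <<'E'
from h import *
a=grab('scene');b=grab('top')
B=np.array([.594,-.164,.018])
def HR(e1,e2):return ((0,.0205),(42,.0255),(42,.033),(94,.033),(94+e1,.033),(146+e1,.033),(146+e2,.033),(198+e2,.033))
for e in((0,0),(0,5),(5,5),(0,-5)):print(e,fitcup(a,B+[0,0,0],60,hr=HR(*e),win=58))
find(['cup_a','base_cup','board','mat'])
out=[]
for f,w in((a,(55,50)),(b,(55,50))):
    u,v=proj(f,[.594,-.164,.09]).astype(int);out.append(cv2.resize(cv2.cvtColor(f['img'],cv2.COLOR_RGB2BGR)[v-55:v+55,u-40:u+40],None,fx=5,fy=5,interpolation=2))
cv2.imwrite('pics/end.png',np.hstack(out))
E
```

```text
t: 33.55
eef_pos: [0.5998, -0.1649, 0.1784]
ee_rot: [3.141, -0.001, -2.832]
force: [0.6, 0.1, -1.0]
width: 0.087
gripper_force: 0.0
t: 34.35
eef_pos: [0.5242, 0.0113, 0.2997]
ee_rot: [-3.142, 0.001, -2.833]
force: [0.9, 1.2, 0.0]
width: 0.0877
gripper_force: 0.0
t: 34.65
eef_pos: [0.5049, 0.0563, 0.2999]
ee_rot: [3.142, 0.002, -2.829]
force: [-0.2, -0.3, -0.0]
width: 0.0875
gripper_force: 0.0
(0, 0) (array([ 598.02429199, -164.86987305]), np.float64(146.125), np.uint64(1542))
(0, 5) (array([ 598.9576416 , -164.19458008]), np.float64(194.6875), np.uint64(1542))
(5, 5) (array([ 597.95996094, -164.74804688]), np.float64(193.5625), np.uint64(1542))
(0, -5) (array([ 593.79492188, -165.32421875]), np.float64(100.4375), np.uint64(1542))
scene cup_a search_frame [([369, 263, 53], 0.91), ([609, -164, 191], 0.87), ([626, -156, 138], 0.75)]
scene cup_a pinpoint [([600, -165, 118], 0.8), ([600, -161, 69], 0.78), ([402, 255, 24], 0.68)]
scene base_cup search_frame [([621, -165, 79], 0.72)]
scene base_cup pinpoint [([592, -166, 19], 0.84), ([599, -160, 71], 0.24)]
scene board search_frame [([617, -151, 19], 0.93)]
scene board pinpoint [([588, -160, 4], 0.71), ([543, 178, 0], 0.68)]
scene mat search_frame [([654, -156, 0], 0.76)]
scene mat pinpoint [([600, -162, 69], 0.3)]
top cup_a search_frame [([603, -168, 164], 0.74), ([569, -144, 15], 0.38)]
top cup_a pinpoint [([599, -168, 120], 0.53), ([594, -163, 67], 0.51)]
top base_cup search_frame [([618, -155, -4], 0.59), ([566, -145, 148], 0.17)]
top base_cup pinpoint [([600, -163, 15], 0.39)]
top board search_frame [([570, -145, 16], 0.97)]
top board pinpoint [([588, -160, 0], 0.92)]
top mat search_frame [([616, -154, -2], 0.78)]
top mat pinpoint [([613, 448, 4], 0.53)]
```

View pics/end.png

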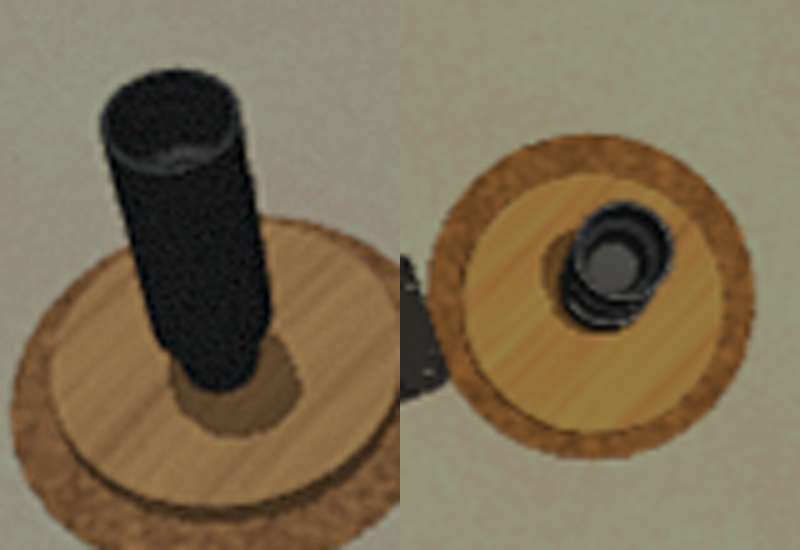

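The left half of the final picture (scene camera) shows one straight three-cup column, rim at about (175,120), foot at about (215,380), with no gap at the joints. The right half (top camera) shows the board centred on the mat at about (592,300) with cork visible all round.

```bash
python3 -c "
from station import arm
print(arm.job_done())"
```

```text
the job is handed in; nothing more can be done
None
```

The job is handed in after about 35 s of robot time: the three charcoal cups stand in one straight stack that looks fully seated, on the board. The board was slid wholly onto the cork mat, and the mug, jar, pepper mill and red look-alike were not touched.

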